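# Check the repaired kitchen scale at 500 g

### The arm

A 6-joint arm with a two-finger parallel gripper is mounted at the origin on the work surface. World frame = base frame: x ahead of the robot, y to its left, z up, the work surface at z = 0. Lengths are in mm, angles in degrees, forces in N, time in s.
With the tool pointing down it reaches from about 425 to 950 mm from the base axis. Payload 14.7 kg.
Tool frame: the origin (TCP) lies between the finger pads; the fingertips stand 19 mm ahead of it and the grasp point (between the pads) is the TCP; z points along the fingers, y is the line along which they close (so a half turn about z gives the same grasp; the last joint's range is limited). The gripper opens to 85 mm and grips with 20 to 120 N. Pads are 22 mm wide; open, the fingers measure 114 mm over their backs; the gripper's body (76 mm by 85 mm) begins 54 mm behind the grasp point. The pads swing forward as they close: fully open they stand 13 mm farther back than shut.
Start: joints at [66.773, 27.513, 91.461, -0, 61.026, -2.67], TCP at [228.224, 608.61, 250.297] pointing down, gripper open.
Joint ranges: [-157.49, 157.49], [-46.99, 117.5], [13.45, 153.17], [-89.5, 269.5], [5.16, 153.95], [-167.48, 167.48]. Speed limits (degrees/s): [108.29, 108.29, 136.94, 172.46, 172.46, 172.46].

### API

Orientations are given as [roll, pitch, yaw] about the fixed x, y, z axes, in that order (R = Rz(yaw) Ry(pitch) Rx(roll)).
In Python, from bench import * gives the robot as it stands. The module is installed in compiled form; this text tells all that it offers.
- The arm moves only by the tool arm_command, never from a script. Its argument "increments" is a list of rows, each an object of numbers: "x", "y", "z": the shift along the world's x, y, z normalised to -1 to 1, where 1 is 10 cm; "ax", "ay", "az": the turn, a rotation vector about the world's x, y, z normalised to -1 to 1, where 1 is 90 degrees; "grip": the opening, from -1 (shut) to 1 (fully open), so that 0 is half open. A call has 1 to 12 rows; each row is the pose to reach, as a shift and turn from the pose commanded when the call began; what a row does not reach only later rows make up. A row lasts 1/8 s, in which the tool goes at most 62.5 mm and 10.7 degrees, less where a joint would pass 70% of its speed; a pose out of reach is approached as far as the arm can. A call with a number of a shift or a turn outside -1 to 1 is refused whole. A call with a gripper value outside its range is refused whole. The fingers move at their own pace and stop on an object; "newtons" is the grip in N (left out, the last holds). Time passes only in rows, so rows that repeat a pose let the fingers close. It gives the time, the measured TCP pose, the force, the opening and the grip force at its end, in the units of the state.
- observe(): the state, without advancing time (a new reading comes with each control period).
- get_image(name): name is "scene" or "top"; returns (picture, depth): 420x560x3 uint8, blue, green, red; 420x560 float32, mm along the optical axis (not along the pixel's ray), 0 where there is no reading.
- calibration(name): a dict with "fx", "fy", "cx", "cy" (pixels), "dist_coeffs" ([k1, k2, p1, p2, k3] as OpenCV has them; the pictures are not rectified), "extrinsics" (4x4, takes a point from world to camera coordinates). Camera axes: x right, y up, looking along -z (the intrinsics and any distortion apply to the point x, -y, -z); pixel columns grow to the right and rows downward; lengths in mm; the calibration is good to about 2 mm. A picture is of the moment at which its call begins. calibration takes no time and is no camera call.
- job_done(): hands the job in; it is judged then, once.
The state is a dict: "time_s": time; "joints": joint angles; "joint_velocities": joint speeds; "tau": joint torques, N m; "eef_pos": TCP position; "eef_rot": TCP orientation; "wrist_force": force on the tool from outside, world axes, zero at the start; "moment": the same for the moment, N m; "width": opening from 0.0 (shut) to 1.0 (fully open); "finger_force": force on a finger pad.
Only numpy, scipy, OpenCV 4.12 (cv2) and the standard library are available. Lean on these libraries where they do the work, as an engineer would, in place of code of your own. Each camera call takes 0.05 s, during which the arm holds its last target. There are 200 camera calls.

### The job

The repaired kitchen scale is being checked point by point under the bench magnifier, and the 200 g point has just been read: take the check weight that is on the pan off, stand it upright back on the weight tray, and then lower the 500 g check weight (the largest) gently onto the middle of the pan, upright inside the embossed ring, and let go. Never drive the pan to the bottom of its travel. The magnifier stays set where it is over the dial and must not be bumped; leave the 100 g weight, the screw jar and the red screwdriver as they are.

Things in the scene. Friction and masses are not known exactly. Their poses are not given: they have to be found in the camera images.
- scale: White plastic spring kitchen scale (1 kg), fixed. Origin on the table under the pan's centre. Its -x points to the dial side, +x to its back. Housing 160 mm wide (y), from x = -158 mm (low front, 22 mm high) to x = +66 mm, top 87 mm high; the sloping dial, 102 mm across, is centred at x = -105 mm, 56 mm high.
- pan_middle (a point): Centre of the pan's top face, 112 mm above the table when empty. The pan is a flat stainless disc, 130 mm across, 6 mm thick, without a lip; a flat embossed ring 64 mm across marks its middle. It moves with the pan.
- pan (a joint): How far the sprung pan has sunk, in m: 0 empty, 0.002 under 200 g, 0.005 under 500 g, 0.010 at the bottom stop (1 mm per 100 g, about 1 N per mm). It moves straight down only and is lightly damped, so it swings a little past when let go; the 500 g weight let fall from more than a few mm, or a push of 9 N, sends it to the bottom. The dial's pointer follows it.
- lamp: Magnifier, fixed. Origin on the table under the centre of its round level head: 240 mm across, 40 mm thick, underside 290 mm above the table. It hangs over the dial, centred about 90 mm to the dial side of the pan's centre, its rim reaching 30 mm past the pan's centre, which leaves no room for an upright gripper: reach in tilted from the scale's back. Arm and foot lie on its -x side, away from it.
- tray: Fixed shallow wooden weight tray with grey felt, 100 mm (its x) by 270 mm (its y), lip 10 mm high and 4 mm thick, inner floor 4 mm above the table. Origin under its centre. Of three places on its long centre line, at y = -75, 0 and +75 mm, one outer place holds the 500 g weight, the other the 100 g weight; the middle is free for the 200 g weight (any free spot on the tray will do).
- w500: 500 g check weight, plain stainless steel: body 38 mm across and 50 mm high, neck 20 mm across to 58 mm, knob 28 mm across to 72 mm. Origin at the centre of its underside, z up its axis. Starts on one outer place of the tray.
- w200: 200 g check weight, plain stainless steel: body 28 mm across and 34 mm high, neck 14 mm across to 40 mm, knob 20 mm across to 51 mm. Origin at the centre of its underside, z up its axis. Starts on the pan.
- w100: 100 g check weight, plain stainless steel: body 22 mm across, 42 mm high over all. Origin at the centre of its underside. Stands on the other outer place of the tray; to be left alone.
- jar: Screw jar with a steel lid, 54 mm across, 62 mm high, standing on the table on the robot's side of the work. Origin at the centre of its underside. To be left alone.
- screwdriver: Screwdriver with a red handle, 190 mm long, 26 mm thick, lying on the table beyond the gap between tray and scale. Origin under its middle. To be left alone.

How it is judged:
By the outcome, as a careful person would: the job done as asked, in the order asked, and still so for the second after the job is handed in, with the robot touching nothing.
It also fails if it takes over 64 s, if anything falls off the work surface, if the arm or the gripper's body presses on something with over 40 N, if the wrist force passes 120 N, or if a joint passes its speed limit or range.

## Working session

There is one attempt and no reset: what is moved stays moved. The work goes in short steps, Python scripts to look and compute and a tool call to move; the robot and the scene stay as the last step left them, time stands still between calls to the robot, and variables do not carry over. Pictures are saved under pics/ and viewed, at most 10 in all, crops included, and the job is handed in when it is done.

Besides the shell and the picture viewer there is one more tool, called after "Request:" by a JSON object that holds its "api" and its "payload", one argument or row to a line. arm_command: Moves the arm, as the interface text tells. Its arguments: {"type":"object","properties":{"increments":{"type":"array","items":{"type":"object","properties":{"x":{"type":"number"},"y":{"type":"number"},"z":{"type":"number"},"ax":{"type":"number"},"ay":{"type":"number"},"az":{"type":"number"},"grip":{"type":"number"}}}},"newtons":{"type":"number"}},"required":["increments"]}

```bash
mkdir -p pics
cat > h.py <<'E'
from bench import *
import numpy as np, cv2
def ray(name,u,v):
    c=calibration(name);K=np.array([[c['fx'],0,c['cx']],[0,c['fy'],c['cy']],[0,0,1.]])
    p=cv2.undistortPoints(np.array([[[u,v]]],float),K,np.array(c['dist_coeffs'],float))[0,0]
    E=np.array(c['extrinsics']);R,t=E[:3,:3],E[:3,3]
    return -R.T@t, R.T@np.array([p[0],-p[1],-1.])
def onz(name,u,v,z):
    o,d=ray(name,u,v);return o+d*(z-o[2])/d[2]
def dep(name,u,v,D):
    o,d=ray(name,u,v);return o+d*D[int(v),int(u)]
E
python3 - <<'E'
from h import *
s=observe();print(s['eef_pos'],s['eef_rot'],s['time_s'],s['width'])
for n in('scene','top'):
    im,D=get_image(n);cv2.imwrite(f'pics/{n}0.png',im);np.save(f'{n}D.npy',D)
    print(n,ray(n,280,210))
E
```

```text
[228.07973558 608.24258914 249.69573658] [-1.79930653e+02 -2.58204567e-03  1.59442952e+02] 0.0 1.000236321443839
scene (array([1087.58926009,  -39.47485795,  610.29729368]), array([-0.73835606,  0.02289676, -0.6740264 ]))
top (array([ 446.13577118,  -13.87798228, 1157.63343122]), array([ 0.08260037,  0.00289123, -0.99658313]))
```

View pics/scene0.png

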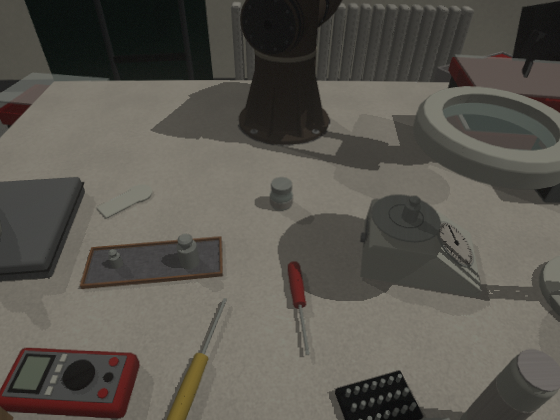

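View pics/top0.png

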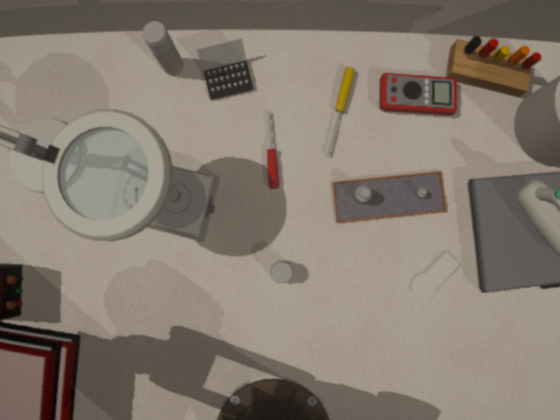

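The scene view shows w200 at about (412,205) on the pan, w500 at (186,243) and w100 at (113,257). The top view shows w500 at (364,193), w100 at (422,193), the jar at (281,272), the pan at about (176,197) and the lamp ring at (108,175). I'll take enlarged crops for detail.

Run:
```python
from h import *
a=cv2.imread('pics/top0.png');b=cv2.imread('pics/scene0.png')
A=cv2.resize(a[150:240,130:230],None,fx=4,fy=4,interpolation=2)
B=cv2.resize(b[180:270,355:455],None,fx=4,fy=4,interpolation=2)
C=cv2.resize(a[165:225,328:428],None,fx=4,fy=4,interpolation=2)
D=cv2.resize(b[225:285,80:180+50],None,fx=8/3,fy=4,interpolation=2)
cv2.imwrite('pics/c1.png',cv2.convertScaleAbs(np.vstack([np.hstack([A,B]),np.hstack([C,D])]),alpha=1.5))
T=np.load('topD.npy');S=np.load('sceneD.npy')
# height map from depth: world points for each pixel
def wm(n,D):
    c=calibration(n);K=np.array([[c['fx'],0,c['cx']],[0,c['fy'],c['cy']],[0,0,1.]])
    v,u=np.mgrid[:420,:560];p=cv2.undistortPoints(np.dstack([u,v]).reshape(-1,1,2).astype(float),K,np.array(c['dist_coeffs'],float)).reshape(420,560,2)
    E=np.array(c['extrinsics']);d=np.dstack([p[...,0],-p[...,1],-np.ones((420,560))])*D[...,None]
    return (d-E[:3,3])@E[:3,:3]
for n,D in(('top',T),('scene',S)):
    W=wm(n,D);np.save(n+'W.npy',W);ok=D>0
    def rep(t,m):
        m=m&ok
        if m.sum():
            q=W[m];print(n,t,m.sum(),q.mean(0).round(1),q.min(0).round(1),q.max(0).round(1),np.argwhere(m).mean(0).round(1)[::-1])
        else: print(n,t,0)
    z=W[...,2];x=W[...,0];y=W[...,1]
    rep('w200top',(z>152)&(z<172)&(y>50)&(y<320)&(x>250)&(x<650))
    rep('pan',(z>103)&(z<117)&(y>50)&(y<320)&(x>250)&(x<650))
    rep('housing',(z>78)&(z<95)&(y>50)&(y<320)&(x>250)&(x<650))
    rep('w500',(z>68)&(z<84)&(y<-80)&(y>-330)&(x>300)&(x<600))
    rep('w100',(z>40)&(z<52)&(y<-250)&(y>-400)&(x>300)&(x<550))
    rep('jar',(z>56)&(z<68)&(abs(y)<70)&(x>200)&(x<420))
    rep('lamp',(z>300)&(z<345)&(y>100)&(x>250)&(x<700))
# tray from colour (brown rim) top view
h=cv2.cvtColor(a,cv2.COLOR_BGR2HSV);m=((h[...,0]<15)&(h[...,1]>90)).astype('u1');m[:,:320]=0;m[:165]=0;m[230:]=0;m[:,455:]=0
r=cv2.minAreaRect(np.argwhere(m)[:,::-1].astype(np.float32));print(r)
P=[onz('top',*q,10) for q in cv2.boxPoints(r)];print(np.round(P,1),np.mean(P,0))
```

```text
top w200top 29 [560.1 215.6 159.3] [551.6 211.7 154.1] [568.9 219.2 163.5] [171.8 194. ]
top pan 1750 [550.4 199.1 110.7] [493.2 152.6 103.3] [619.4 261.7 116.9] [184.1 201.1]
top housing 604 [541.2 183.4  86.2] [477.3 141.3  78. ] [630.9 278.2  93.6] [193.2 206.4]
top w500 120 [ 577.2 -201.2   75.9] [ 565.  -214.7   68.2] [ 590.9 -188.7   81.7] [364.4 192.6]
top w100 0
top jar 334 [396.6 -16.1  62.7] [374.1 -39.2  56.3] [419.4   6.   67.9] [281.8 272.1]
top lamp 13602 [575.7 300.1 321.3] [458.9 183.4 300.3] [696.4 432.5 344.9] [106.  174.8]
scene w200top 87 [565.  218.1 158.7] [552.8 209.5 152.5] [572.2 229.5 162.4] [414.5 199.2]
scene pan 2211 [564.8 210.9 110. ] [491.8 150.4 104.1] [620.3 278.4 116.6] [404.5 219.2]
scene housing 1433 [601.6 208.6  85.2] [474.4 139.   78. ] [639.1 299.9  91.1] [405.3 242.4]
scene w500 147 [ 581.5 -202.4   74.4] [ 568.1 -217.7   68. ] [ 592.8 -189.7   78.1] [184.6 239.2]
scene w100 0
scene jar 252 [398.7 -16.   61.6] [372.2 -39.5  56.1] [419.    8.   64.3] [281.4 183.8]
scene lamp 11179 [597.3 285.9 318.8] [466.7 181.9 300. ] [698.8 410.6 331.4] [492.  133.4]
((389.08734130859375, 196.3205108642578), (41.44697189331055, 110.92723846435547), 83.92753601074219)
[[ 610.9 -133.8   10. ]
 [ 643.6 -404.8   10. ]
 [ 542.8 -413.5   10. ]
 [ 512.1 -144.4   10. ]] [ 577.31651462 -274.11989299   10.        ]
```

View pics/c1.png

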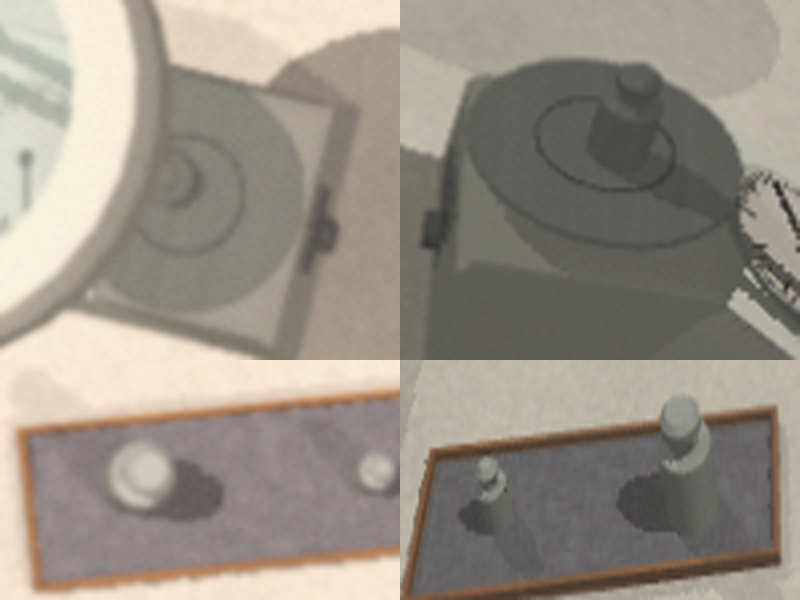

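The crops show the knob of w200 at (173.7,195.5) in top and (414.5,199.5) in scene. The ring centre is at about (176.7,198.5) in top and (406.2,215.9) in scene. The scale's back faces the tray (−y), and the tray's middle place is free. Next I cast rays onto known heights and check the two views against each other.

Run:
```python
from h import *
def tri(t,s):
    o1,d1=ray('top',*t);o2,d2=ray('scene',*s);A=np.c_[d1,-d2];k=np.linalg.lstsq(A,o2-o1,rcond=None)[0]
    p,q=o1+k[0]*d1,o2+k[1]*d2;return ((p+q)/2).round(1),np.linalg.norm(p-q).round(1)
def pr(n,t,s,z): print(n,onz('top',*t,z).round(1),onz('scene',*s,z).round(1),tri(t,s))
pr('w200',(173.7,195.5),(414.5,199.5),161)
pr('ring',(176.7,198.5),(406.2,215.9),110)
pr('w500',(364.6,192.4),(185.3,238.5),76)
pr('w100',(328+376/4,165+112/4),(80+488*3/8,225+104/4),46)
# pan rim right edge / scale back corners at z=87, and tray corners in scene
a=onz('top',130+355/4,150+103/4,87);b=onz('top',130+300/4,150+345/4,87);print('back edge',a,b,np.degrees(np.arctan2(*(a-b)[1::-1])))
im=cv2.imread('pics/scene0.png');h=cv2.cvtColor(im,cv2.COLOR_BGR2HSV);m=((h[...,0]<15)&(h[...,1]>90)).astype('u1');m[:225]=0;m[295:]=0;m[:,:75]=0;m[:,228:]=0
c=max(cv2.findContours(m,0,2)[0],key=cv2.contourArea);q=cv2.approxPolyDP(cv2.convexHull(c),6,True).reshape(-1,2);print([onz('scene',*p,10).round(0)[:2] for p in q])
W=np.load('topW.npy');z=W[...,2];mm=(z>345)&(W[...,1]>100)&(W[...,0]>350);print('above lamp',mm.sum(),W[mm].min(0) if mm.sum() else 0,W[mm].max(0) if mm.sum() else 0)
mm=(z>305)&(z<345)&(W[...,1]>100)&(W[...,0]>400)&(W[...,1]<440);c=cv2.minEnclosingCircle(W[mm][:,:2].astype(np.float32));print('lamp',c)
```

```text
w200 [556.8 211.2 161. ] [568.5 216.5 161. ] (array([558.9, 217. , 152.6]), np.float64(7.9))
ring [555.9 215.8 110. ] [557.  216.4 110. ] (array([556.1, 216.4, 109.2]), np.float64(0.8))
w500 [ 577.7 -201.5   76. ] [ 581.2 -201.    76. ] (array([ 578. , -202.1,   72.7]), np.float64(0.1))
w100 [ 581.6 -342.7   46. ] [586.5 -55.2  46. ] (array([ 600.5, -180.4,  133. ]), np.float64(270.5))
back edge [610.45500227 127.25855054  87.        ] [474.71966601 155.030325    87.        ] -11.563262021040913
[array([ 515., -148.]), array([ 613., -137.]), array([ 640., -402.]), array([ 543., -412.])]
above lamp 599 [604.879562   420.3622414  345.38918035] [657.8844593  486.973234   373.41178642]
lamp ((580.076171875, 309.7980651855469), 127.46599578857422)
```

Run:
```python
from h import *
from scipy.optimize import least_squares
W=np.load('sceneW.npy').reshape(-1,3)
def fit(c,zr,r):
    m=(W[:,2]>zr[0])&(W[:,2]<zr[1])&(np.hypot(W[:,0]-c[0],W[:,1]-c[1])<25);P=W[m]
    s=least_squares(lambda q:np.hypot(P[:,0]-q[0],P[:,1]-q[1])-r,c,loss='soft_l1');print(zr,m.sum(),s.x.round(1),np.abs(s.fun).mean().round(2))
fit([560,217],(118,140),14);fit([560,217],(152,160),10)
fit([579,-202],(15,48),19)
print(onz('scene',80+88*3/8,225+104/4,46))
```

```text
(118, 140) 153 [561.4 219.6] 0.66
(152, 160) 54 [560.9 220.2] 1.12
(15, 48) 228 [ 577.3 -203.8] 0.53
[ 585.61124932 -344.77915073   46.        ]
```

Request:
{"api": "arm_command", "payload": {
  "increments": [
    {"y":-0.5,"z":0.5,"grip":0.4},
    {"y":-1,"z":1,"grip":0.4},
    {"y":-1,"z":1,"grip":0.4}
  ],
  "newtons": 35
}}

```text
schema error: expected keys x, y, z, ax, ay, az, grip
```

Request:
{"api": "arm_command", "payload": {
  "increments": [
    {"y":-0.4,"z":0.4,"az":-0.1,"grip":0.4},
    {"y":-0.9,"z":0.9,"az":-0.2,"grip":0.4},
    {"y":-0.9,"z":0.9,"az":-0.2,"grip":0.4}
  ]
}}

```text
schema error: expected keys x, y, z, ax, ay, az, grip
```

Request:
{"api": "arm_command", "payload": {
  "increments": [
    {"x":0,"y":-0.5,"z":0.5,"ax":0,"ay":0,"az":0,"grip":0.4},
    {"x":0,"y":-1,"z":1,"ax":0,"ay":0,"az":0,"grip":0.4},
    {"x":0,"y":-1,"z":1,"ax":0,"ay":0,"az":0,"grip":0.4},
    {"x":0,"y":-1,"z":1,"ax":0,"ay":0,"az":0,"grip":0.4}
  ],
  "newtons": 35
}}

```text
time_s: 0.6
eef_pos: [228.4, 508.6, 350.9]
eef_rot: [179.9, 0.0, 159.4]
wrist_force: [-0.4, 0.4, 0.7]
width: 0.701
finger_force: 0.0
```

Request:
{"api": "arm_command", "payload": {
  "increments": [
    {"x":0,"y":-0.45,"z":0.4,"ax":0,"ay":0,"az":-0.1,"grip":0.4},
    {"x":0,"y":-0.9,"z":0.8,"ax":0,"ay":0,"az":-0.2,"grip":0.4},
    {"x":0,"y":-0.9,"z":0.8,"ax":0,"ay":0,"az":-0.2,"grip":0.4},
    {"x":0,"y":-0.9,"z":0.8,"ax":0,"ay":0,"az":-0.2,"grip":0.4}
  ]
}}

```text
time_s: 1.1
eef_pos: [228.3, 419.3, 428.9]
eef_rot: [-179.9, -0.0, 141.5]
wrist_force: [0.2, -0.9, -0.0]
width: 0.701
finger_force: 0.0
```

Request:
{"api": "arm_command", "payload": {
  "increments": [
    {"x":0.4,"y":-0.25,"z":0,"ax":0,"ay":0,"az":-0.1,"grip":0.4},
    {"x":0.8,"y":-0.5,"z":0,"ax":0,"ay":0,"az":-0.2,"grip":0.4},
    {"x":0.8,"y":-0.5,"z":0,"ax":0,"ay":0,"az":-0.2,"grip":0.4}
  ]
}}

```text
time_s: 1.48
eef_pos: [310.2, 368.2, 428.1]
eef_rot: [-179.8, 0.1, 123.2]
wrist_force: [-0.7, -0.5, 0.1]
width: 0.7
finger_force: 0.0
```

Request:
{"api": "arm_command", "payload": {
  "increments": [
    {"x":0.4,"y":-0.4,"z":0,"ax":0,"ay":0,"az":-0.1,"grip":0.4},
    {"x":0.8,"y":-0.8,"z":0,"ax":0,"ay":0,"az":-0.2,"grip":0.4},
    {"x":0.8,"y":-0.8,"z":0,"ax":0,"ay":0,"az":-0.2,"grip":0.4}
  ]
}}

```text
time_s: 1.85
eef_pos: [390.1, 287.4, 428.5]
eef_rot: [-179.9, 0.1, 105.2]
wrist_force: [-1.2, 0.7, 0.3]
width: 0.702
finger_force: 0.0
```

Request:
{"api": "arm_command", "payload": {
  "increments": [
    {"x":0.3,"y":-0.5,"z":0,"ax":0,"ay":0,"az":-0.1,"grip":0.4},
    {"x":0.55,"y":-1,"z":0,"ax":0,"ay":0,"az":-0.2,"grip":0.4},
    {"x":0.55,"y":-1,"z":0,"ax":0,"ay":0,"az":-0.2,"grip":0.4}
  ]
}}

```text
time_s: 2.22
eef_pos: [444.2, 187.4, 428.9]
eef_rot: [-179.9, 0.1, 87.3]
wrist_force: [-0.5, -0.1, -0.5]
width: 0.701
finger_force: 0.0
```

Request:
{"api": "arm_command", "payload": {
  "increments": [
    {"x":0.15,"y":-0.5,"z":0,"ax":0,"ay":0,"az":-0.1,"grip":0.4},
    {"x":0.3,"y":-1,"z":0,"ax":0,"ay":0,"az":-0.1,"grip":0.4},
    {"x":0.3,"y":-1,"z":0,"ax":0,"ay":0,"az":-0.1,"grip":0.4}
  ]
}}

```text
time_s: 2.6
eef_pos: [473.8, 87.9, 429.2]
eef_rot: [-179.9, 0.0, 78.5]
wrist_force: [-0.0, 0.5, 0.5]
width: 0.701
finger_force: 0.0
```

Request:
{"api": "arm_command", "payload": {
  "increments": [
    {"x":0.1,"y":-0.5,"z":0,"ax":0,"ay":0,"az":0,"grip":0.4},
    {"x":0.1,"y":-0.9,"z":0,"ax":0,"ay":0,"az":0,"grip":0.4},
    {"x":0.1,"y":-0.9,"z":0,"ax":0,"ay":0,"az":0,"grip":0.4}
  ]
}}

```text
time_s: 2.98
eef_pos: [483.3, -1.2, 429.4]
eef_rot: [-179.9, -0.0, 78.5]
wrist_force: [0.1, 0.7, -0.0]
width: 0.703
finger_force: 0.0
```

Request:
{"api": "arm_command", "payload": {
  "increments": [
    {"x":0,"y":0,"z":-0.3,"ax":0.11,"ay":-0.023,"az":0,"grip":0.4},
    {"x":0,"y":0,"z":-0.6,"ax":0.22,"ay":-0.046,"az":0,"grip":0.4},
    {"x":0,"y":0,"z":-1,"ax":0.33,"ay":-0.068,"az":0,"grip":0.4},
    {"x":0,"y":0,"z":-1,"ax":0.44,"ay":-0.09,"az":0,"grip":0.4},
    {"x":0,"y":0,"z":-1,"ax":0.544,"ay":-0.111,"az":0,"grip":0.4},
    {"x":0,"y":0,"z":-1,"ax":0.544,"ay":-0.111,"az":0,"grip":0.4},
    {"x":0,"y":0,"z":-1,"ax":0.544,"ay":-0.111,"az":0,"grip":0.4}
  ]
}}

```text
time_s: 3.85
eef_pos: [483.4, -0.3, 330.1]
eef_rot: [-179.9, -49.8, 78.5]
wrist_force: [-0.2, 0.2, -0.2]
width: 0.701
finger_force: 0.0
```

Run:
```python
from h import *
from scipy.spatial.transform import Rotation as R
s=observe();print(s['joints'],s['eef_pos']);print(R.from_euler('xyz',s['eef_rot'],degrees=True).as_matrix().round(3))
```

```text
[-35.01350737  19.2674444  113.02772183  45.68570959  78.0185209
 -46.05975152] [ 4.83423250e+02 -2.53901662e-01  3.30088964e+02]
[[ 0.129  0.98   0.151]
 [ 0.632 -0.198  0.749]
 [ 0.764 -0.001 -0.645]]
```

Request:
{"api": "arm_command", "payload": {
  "increments": [
    {"x":0.2,"y":0.2,"z":-0.5,"ax":0,"ay":0,"az":0,"grip":0.4},
    {"x":0.45,"y":0.4,"z":-1,"ax":0,"ay":0,"az":0,"grip":0.4},
    {"x":0.45,"y":0.4,"z":-1,"ax":0,"ay":0,"az":0,"grip":0.4}
  ]
}}

```text
time_s: 4.22
eef_pos: [528.0, 41.7, 228.4]
eef_rot: [-179.7, -49.9, 78.5]
wrist_force: [-0.5, 0.7, 0.2]
width: 0.703
finger_force: 0.0
```

Request:
{"api": "arm_command", "payload": {
  "increments": [
    {"x":0.05,"y":0.2,"z":-0.4,"ax":0,"ay":0,"az":0,"grip":0.4},
    {"x":0.1,"y":0.5,"z":-0.9,"ax":0,"ay":0,"az":0,"grip":0.4},
    {"x":0.1,"y":0.65,"z":-0.93,"ax":0,"ay":0,"az":0,"grip":0.4},
    {"x":0.1,"y":0.65,"z":-0.93,"ax":0,"ay":0,"az":0,"grip":0.4},
    {"x":0.1,"y":0.65,"z":-0.93,"ax":0,"ay":0,"az":0,"grip":0.4}
  ]
}}

```text
time_s: 4.85
eef_pos: [539.2, 103.0, 139.4]
eef_rot: [179.7, -49.9, 78.7]
wrist_force: [-0.5, 0.3, 0.1]
width: 0.697
finger_force: 0.0
```

Run:
```python
from h import *
s=observe();print(s['joints'],s['eef_pos'],s['wrist_force'])
a,_=get_image('scene');b,_=get_image('top')
cv2.imwrite('pics/ap.png',cv2.convertScaleAbs(np.hstack([cv2.resize(a[120:300,260:500],(400,300)),cv2.resize(b[120:300,100:340],(400,300))]),alpha=1.5))
```

```text
[-21.81784636  37.88199927 119.19229906  63.55139214  57.30190381
 -63.12233326] [539.18596912 103.02936105 139.39135361] [-0.47735667  0.25553786  0.07715462]
```

View pics/ap.png

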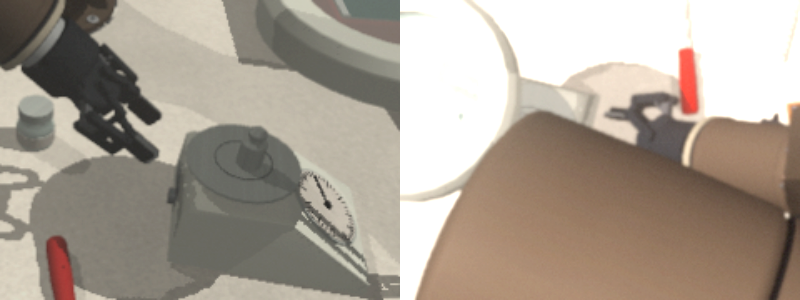

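The scene shows the gripper tilted behind the scale at the right height and in line with w200, clear of the lamp and the jar. I'll go in.

Request:
{"api": "arm_command", "payload": {
  "increments": [
    {"x":0.05,"y":0.25,"z":0,"ax":0,"ay":0,"az":0,"grip":0.4},
    {"x":0.1,"y":0.5,"z":0,"ax":0,"ay":0,"az":0,"grip":0.4},
    {"x":0.14,"y":0.7,"z":0,"ax":0,"ay":0,"az":0,"grip":0.4},
    {"x":0.17,"y":0.85,"z":0,"ax":0,"ay":0,"az":0,"grip":0.4},
    {"x":0.17,"y":0.85,"z":0,"ax":0,"ay":0,"az":0,"grip":0.4}
  ]
}}

```text
time_s: 5.58
eef_pos: [555.4, 189.0, 137.8]
eef_rot: [180.0, -50.0, 78.5]
wrist_force: [-0.1, 0.2, -0.1]
width: 0.7
finger_force: 0.0
```

Run:
```python
from h import *
s=observe();print(s['joints'],s['eef_pos'],s['wrist_force'])
a,_=get_image('scene')
cv2.imwrite('pics/ap2.png',cv2.convertScaleAbs(cv2.resize(a[130:270,320:480],(640,560),interpolation=2),alpha=1.5))
```

```text
[-12.00562118  37.94366017 119.69037813  71.87484789  53.67786499
 -61.85317837] [555.3780261  188.98012451 137.76117911] [-0.14770965  0.17264162 -0.14107872]
```

View pics/ap2.png

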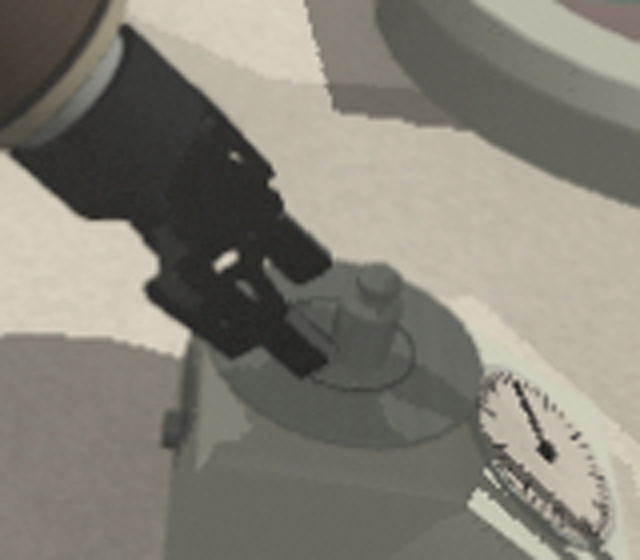

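The weight stands between the open fingers, centred, and the pads clear the pan. I'll advance the last 25 mm and close.

Request:
{"api": "arm_command", "payload": {
  "increments": [
    {"x":0.03,"y":0.13,"z":-0.01,"ax":0,"ay":0,"az":0,"grip":0.4},
    {"x":0.05,"y":0.25,"z":-0.01,"ax":0,"ay":0,"az":0,"grip":0.4},
    {"x":0.05,"y":0.25,"z":-0.01,"ax":0,"ay":0,"az":0,"grip":0.1},
    {"x":0.05,"y":0.25,"z":-0.01,"ax":0,"ay":0,"az":0,"grip":-0.2},
    {"x":0.05,"y":0.25,"z":-0.01,"ax":0,"ay":0,"az":0,"grip":-0.6},
    {"x":0.05,"y":0.25,"z":-0.01,"ax":0,"ay":0,"az":0,"grip":-0.6},
    {"x":0.05,"y":0.25,"z":-0.01,"ax":0,"ay":0,"az":0,"grip":-0.6},
    {"x":0.05,"y":0.25,"z":-0.01,"ax":0,"ay":0,"az":0,"grip":-0.6}
  ],
  "newtons": 35
}}

```text
time_s: 6.62
eef_pos: [560.2, 213.5, 136.3]
eef_rot: [-180.0, -50.0, 78.4]
wrist_force: [-2.0, -0.1, 0.0]
width: 0.312
finger_force: 37.0
```

Request:
{"api": "arm_command", "payload": {
  "increments": [
    {"x":0,"y":0,"z":0.04,"ax":0,"ay":0,"az":0,"grip":-0.6},
    {"x":0,"y":0,"z":0.1,"ax":0,"ay":0,"az":0,"grip":-0.6},
    {"x":0,"y":0,"z":0.16,"ax":0,"ay":0,"az":0,"grip":-0.6},
    {"x":0,"y":0,"z":0.16,"ax":0,"ay":0,"az":0,"grip":-0.6},
    {"x":0,"y":0,"z":0.16,"ax":0,"ay":0,"az":0,"grip":-0.6}
  ]
}}

```text
time_s: 7.25
eef_pos: [560.3, 213.6, 152.4]
eef_rot: [-180.0, -50.0, 78.5]
wrist_force: [-0.5, 0.2, -1.9]
width: 0.313
finger_force: 37.0
```

Run:
```python
from h import *
s=observe();print(s['eef_pos'],s['wrist_force'],s['joints'])
a,_=get_image('scene')
cv2.imwrite('pics/l1.png',cv2.convertScaleAbs(cv2.resize(a[130:270,340:480],(500,500),interpolation=2),alpha=1.5))
```

```text
[560.25818957 213.59371071 152.35991623] [-0.45058729  0.20314711 -1.86612114] [ -9.16540081  36.41219486 119.26236605  72.85309686  53.18365619
 -59.06206635]
```

View pics/l1.png

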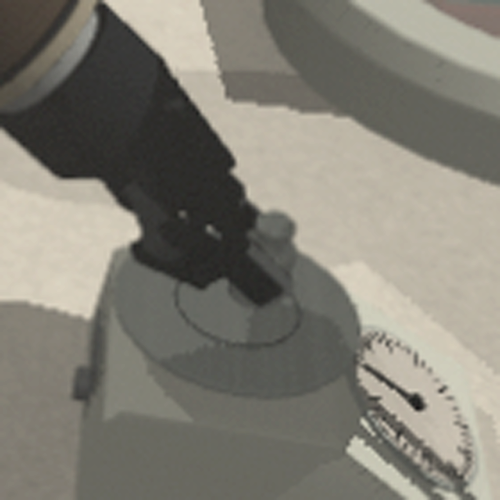

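w200 is held upright and off the pan, and the pointer is back at zero. Next I back out and carry it to the tray.

Request:
{"api": "arm_command", "payload": {
  "increments": [
    {"x":-0.08,"y":-0.4,"z":0,"ax":0,"ay":0,"az":0,"grip":-0.6},
    {"x":-0.2,"y":-1,"z":0,"ax":0,"ay":0,"az":0,"grip":-0.6},
    {"x":-0.2,"y":-1,"z":0,"ax":0,"ay":0,"az":0,"grip":-0.6}
  ]
}}

```text
time_s: 7.68
eef_pos: [540.8, 109.9, 151.9]
eef_rot: [180.0, -49.9, 78.2]
wrist_force: [0.1, 0.9, -1.7]
width: 0.313
finger_force: 37.2
```

Request:
{"api": "arm_command", "payload": {
  "increments": [
    {"x":0,"y":-0.4,"z":0.2,"ax":0,"ay":0,"az":0,"grip":-0.6},
    {"x":0,"y":-1,"z":0.5,"ax":0,"ay":0,"az":0,"grip":-0.6},
    {"x":0,"y":-1,"z":0.5,"ax":0,"ay":0,"az":0,"grip":-0.6}
  ]
}}

```text
time_s: 8.05
eef_pos: [541.8, 10.5, 203.5]
eef_rot: [179.7, -49.9, 78.5]
wrist_force: [-0.1, -0.1, -2.9]
width: 0.315
finger_force: 37.2
```

Request:
{"api": "arm_command", "payload": {
  "increments": [
    {"x":0.05,"y":-0.5,"z":0,"ax":0,"ay":0,"az":0,"grip":-0.6},
    {"x":0.1,"y":-1,"z":0,"ax":0,"ay":0,"az":0,"grip":-0.6}
  ]
}}

```text
time_s: 8.3
eef_pos: [550.2, -86.4, 202.2]
eef_rot: [-179.9, -50.0, 78.5]
wrist_force: [0.5, -0.4, -2.3]
width: 0.312
finger_force: 36.9
```

Request:
{"api": "arm_command", "payload": {
  "increments": [
    {"x":0.1,"y":-0.5,"z":0,"ax":0,"ay":0,"az":0,"grip":-0.6},
    {"x":0.15,"y":-1,"z":0,"ax":0,"ay":0,"az":0,"grip":-0.6}
  ]
}}

```text
time_s: 8.55
eef_pos: [565.6, -186.8, 201.9]
eef_rot: [-179.9, -50.0, 78.4]
wrist_force: [1.0, -0.3, -1.0]
width: 0.316
finger_force: 36.9
```

Request:
{"api": "arm_command", "payload": {
  "increments": [
    {"x":0.1,"y":-0.4,"z":0,"ax":0,"ay":0,"az":0,"grip":-0.6},
    {"x":0.15,"y":-0.92,"z":0,"ax":0,"ay":0,"az":0,"grip":-0.6},
    {"x":0.15,"y":-0.92,"z":0,"ax":0,"ay":0,"az":0,"grip":-0.6},
    {"x":0.15,"y":-0.92,"z":-0.4,"ax":0,"ay":0,"az":0,"grip":-0.6},
    {"x":0.15,"y":-0.92,"z":-0.8,"ax":0,"ay":0,"az":0,"grip":-0.6},
    {"x":0.15,"y":-0.92,"z":-1,"ax":0,"ay":0,"az":0,"grip":-0.6},
    {"x":0.15,"y":-0.92,"z":-1,"ax":0,"ay":0,"az":0,"grip":-0.6},
    {"x":0.15,"y":-0.92,"z":-1,"ax":0,"ay":0,"az":0,"grip":-0.6}
  ]
}}

```text
time_s: 9.55
eef_pos: [580.8, -278.4, 103.6]
eef_rot: [179.9, -50.0, 78.5]
wrist_force: [-0.4, -0.9, -1.9]
width: 0.31
finger_force: 37.1
```

Run:
```python
from h import *
s=observe();print(s['eef_pos'],s['wrist_force'],s['joints'])
a,_=get_image('scene')
cv2.imwrite('pics/t1.png',cv2.convertScaleAbs(cv2.resize(a[150:310,60:260],(800,600),interpolation=2),alpha=1.5))
```

```text
[ 580.7950106  -278.43047128  103.56408512] [-0.43453731 -0.85829276 -1.94786327] [-48.16952251  52.85850978  84.10897765  38.49987084  80.85484206
 -56.35691861]
```

View pics/t1.png

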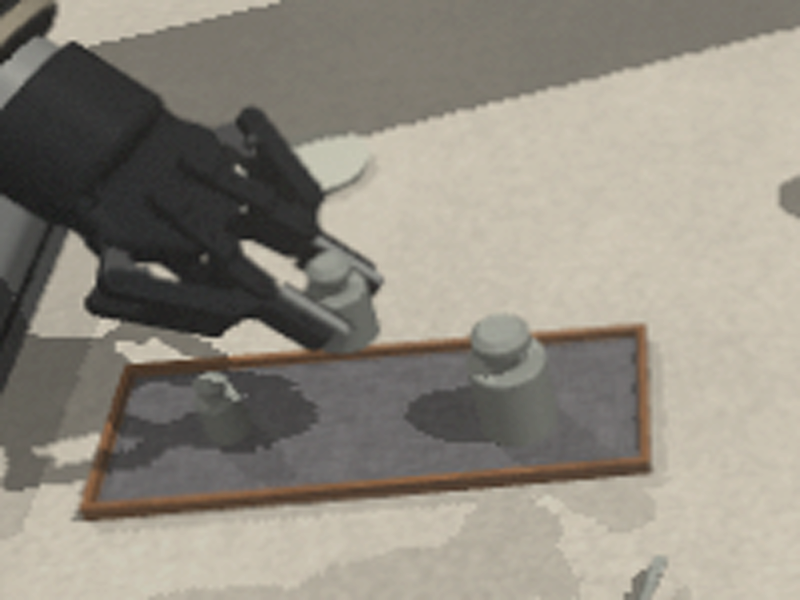

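In the tilted pose the gripper body would come down on w100, which stands behind the tool. I'll raise it and yaw about the vertical, which keeps the weight upright, so the tool approaches from the robot's side across the tray.

Request:
{"api": "arm_command", "payload": {
  "increments": [
    {"x":0,"y":0,"z":0.3,"ax":0,"ay":0,"az":-0.1,"grip":-0.6},
    {"x":0,"y":0,"z":0.3,"ax":0,"ay":0,"az":-0.2,"grip":-0.6},
    {"x":0,"y":0,"z":0.3,"ax":0,"ay":0,"az":-0.3,"grip":-0.6},
    {"x":0,"y":0,"z":0.3,"ax":0,"ay":0,"az":-0.4,"grip":-0.6},
    {"x":0,"y":0,"z":0.3,"ax":0,"ay":0,"az":-0.5,"grip":-0.6},
    {"x":0,"y":0,"z":0.3,"ax":0,"ay":0,"az":-0.6,"grip":-0.6},
    {"x":0,"y":0,"z":0.3,"ax":0,"ay":0,"az":-0.7,"grip":-0.6},
    {"x":-0.05,"y":0.04,"z":0.3,"ax":0,"ay":0,"az":-0.8,"grip":-0.6},
    {"x":-0.05,"y":0.04,"z":0.3,"ax":0,"ay":0,"az":-0.8,"grip":-0.6},
    {"x":-0.05,"y":0.04,"z":0.3,"ax":0,"ay":0,"az":-0.8,"grip":-0.6}
  ]
}}

```text
time_s: 10.85
eef_pos: [576.1, -274.6, 133.4]
eef_rot: [179.9, -50.1, 6.8]
wrist_force: [0.2, -0.2, -1.9]
width: 0.316
finger_force: 37.1
```

Run:
```python
from h import *
s=observe();print(s['eef_pos'],s['eef_rot'],s['wrist_force'],s['joints'])
```

```text
[ 576.13796931 -274.6049332   133.43506295] [179.86613345 -50.06790574   6.7650434 ] [ 0.23772316 -0.22464586 -1.92477436] [-48.8369133   36.29571647 129.29028509 112.50895519  43.11470611
 -72.66063614]
```

Request:
{"api": "arm_command", "payload": {
  "increments": [
    {"x":0,"y":0,"z":-0.25,"ax":0,"ay":0,"az":0,"grip":-0.6},
    {"x":0,"y":0,"z":-0.5,"ax":0,"ay":0,"az":0,"grip":-0.6},
    {"x":0,"y":0,"z":-0.75,"ax":0,"ay":0,"az":0,"grip":-0.6},
    {"x":0,"y":0,"z":-0.92,"ax":0,"ay":0,"az":0,"grip":-0.6},
    {"x":0,"y":0,"z":-0.97,"ax":0,"ay":0,"az":0,"grip":-0.6},
    {"x":0,"y":0,"z":-0.97,"ax":0,"ay":0,"az":0,"grip":-0.6}
  ]
}}

```text
time_s: 11.6
eef_pos: [575.7, -274.9, 35.5]
eef_rot: [-180.0, -50.0, 6.5]
wrist_force: [0.2, 0.3, -2.6]
width: 0.316
finger_force: 37.1
```

Run:
```python
from h import *
s=observe();print(s['eef_pos'],s['wrist_force'],s['joints'])
a,_=get_image('scene')
cv2.imwrite('pics/t2.png',cv2.convertScaleAbs(cv2.resize(a[180:300,70:250],(720,480),interpolation=2),alpha=1.5))
```

```text
[ 575.66312148 -274.90580497   35.50306098] [ 0.15008389  0.25266513 -2.59395713] [-48.86143193  49.2021662  129.13967275 123.46068652  49.09465218
 -88.1843408 ]
```

View pics/t2.png

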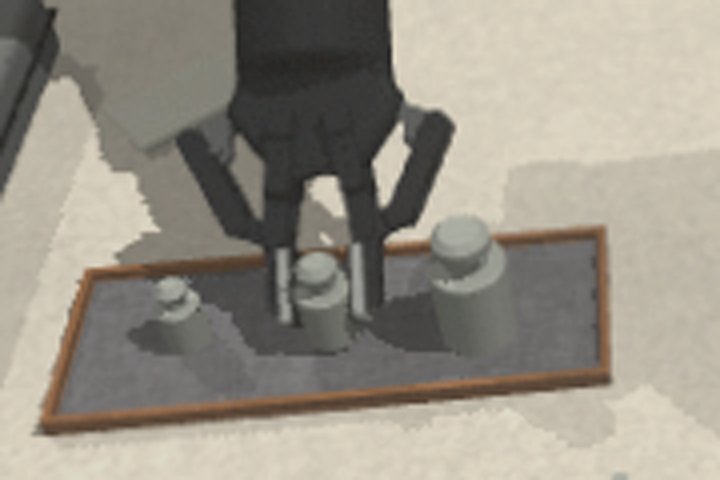

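The picture shows w200 upright, just above the felt between w100 and w500, with clear space on both sides. Now I lower it by feel.

Request:
{"api": "arm_command", "payload": {
  "increments": [
    {"x":0,"y":0,"z":-0.02,"ax":0,"ay":0,"az":0,"grip":-0.6},
    {"x":0,"y":0,"z":-0.03,"ax":0,"ay":0,"az":0,"grip":-0.6},
    {"x":0,"y":0,"z":-0.03,"ax":0,"ay":0,"az":0,"grip":-0.6}
  ]
}}

```text
time_s: 12.02
eef_pos: [575.3, -274.4, 32.6]
eef_rot: [-180.0, -50.0, 6.5]
wrist_force: [0.4, 0.9, -2.2]
width: 0.313
finger_force: 37.1
```

Request:
{"api": "arm_command", "payload": {
  "increments": [
    {"x":0,"y":0,"z":-0.01,"ax":0,"ay":0,"az":0,"grip":-0.6},
    {"x":0,"y":0,"z":-0.01,"ax":0,"ay":0,"az":0,"grip":-0.6}
  ]
}}

```text
time_s: 12.28
eef_pos: [575.2, -274.4, 31.3]
eef_rot: [-180.0, -50.0, 6.4]
wrist_force: [0.5, 0.4, -1.5]
width: 0.309
finger_force: 37.1
```

Request:
{"api": "arm_command", "payload": {
  "increments": [
    {"x":0,"y":0,"z":-0.01,"ax":0,"ay":0,"az":0,"grip":-0.6},
    {"x":0,"y":0,"z":-0.01,"ax":0,"ay":0,"az":0,"grip":-0.6}
  ]
}}

```text
time_s: 12.52
eef_pos: [575.3, -274.4, 30.5]
eef_rot: [-180.0, -50.0, 6.4]
wrist_force: [-0.3, -0.0, 0.7]
width: 0.314
finger_force: 37.5
```

Request:
{"api": "arm_command", "payload": {
  "increments": [
    {"x":0,"y":0,"z":0,"ax":0,"ay":0,"az":0,"grip":-0.25},
    {"x":0,"y":0,"z":0,"ax":0,"ay":0,"az":0,"grip":-0.1},
    {"x":0,"y":0,"z":0,"ax":0,"ay":0,"az":0,"grip":-0.05},
    {"x":0,"y":0,"z":0,"ax":0,"ay":0,"az":0,"grip":-0.05},
    {"x":-0.15,"y":-0.02,"z":0.12,"ax":0,"ay":0,"az":0,"grip":-0.05},
    {"x":-0.4,"y":-0.05,"z":0.34,"ax":0,"ay":0,"az":0,"grip":-0.05},
    {"x":-0.75,"y":-0.09,"z":0.65,"ax":0,"ay":0,"az":0,"grip":0.1},
    {"x":-0.75,"y":-0.09,"z":0.65,"ax":0,"ay":0,"az":0,"grip":0.4},
    {"x":-0.75,"y":-0.09,"z":0.65,"ax":0,"ay":0,"az":0,"grip":0.4}
  ]
}}

```text
time_s: 13.65
eef_pos: [500.1, -284.0, 95.7]
eef_rot: [180.0, -50.0, 6.4]
wrist_force: [0.1, -0.5, -0.5]
width: 0.7
finger_force: 0.0
```

```bash
cat > m.py <<'E'
from h import *
from scipy.optimize import least_squares
def cyl(items):
    D=get_image('scene')[1];c=calibration('scene');K=np.array([[c['fx'],0,c['cx']],[0,c['fy'],c['cy']],[0,0,1.]])
    v,u=np.mgrid[:420,:560];p=cv2.undistortPoints(np.dstack([u,v]).reshape(-1,1,2).astype(float),K,np.array(c['dist_coeffs'],float)).reshape(-1,2)
    E=np.array(c['extrinsics']);d=np.c_[p[:,0],-p[:,1],-np.ones(len(p))]*D.reshape(-1,1);W=(d-E[:3,3])@E[:3,:3]
    for n,c0,zr,r in items:
        P=W[(W[:,2]>zr[0])&(W[:,2]<zr[1])&(np.hypot(*(W[:,:2]-c0).T)<25)]
        s=least_squares(lambda q:np.hypot(P[:,0]-q[0],P[:,1]-q[1])-r,c0,loss='soft_l1');print(n,len(P),s.x.round(1),np.abs(s.fun).mean().round(2),P[:,2].max().round(1))
E
python3 - <<'E'
from m import *
s=observe();print(s['eef_pos'],s['wrist_force'])
cyl([('w200body',[581,-274],(12,34),14),('w200knob',[581,-274],(45,60),10),('w500body',[578,-203],(15,48),19),('w500knob',[578,-203],(63,80),14)])
E
```

```text
[ 500.11781459 -284.00292211   95.69540954] [ 0.10110607 -0.48746177 -0.48742477]
w200body 114 [ 582.3 -274.8] 0.49 34.0
w200knob 83 [ 580.6 -275.3] 2.37 57.5
w500body 222 [ 577.2 -203.8] 0.52 47.8
w500knob 165 [ 575.7 -204.2] 3.59 78.2
```

w200 stands upright at (582,−275), within 2 mm of where I aimed. Now w500: I shift sideways and come in along the tool axis.

Request:
{"api": "arm_command", "payload": {
  "increments": [
    {"x":0,"y":0.35,"z":0.03,"ax":0,"ay":0,"az":0,"grip":0.4},
    {"x":0,"y":0.72,"z":0.04,"ax":0,"ay":0,"az":0,"grip":0.4},
    {"x":0,"y":0.72,"z":0.04,"ax":0,"ay":0,"az":0,"grip":0.4},
    {"x":0,"y":0.72,"z":0.04,"ax":0,"ay":0,"az":0,"grip":0.4}
  ]
}}

```text
time_s: 14.2
eef_pos: [500.8, -211.3, 98.8]
eef_rot: [-180.0, -50.0, 6.5]
wrist_force: [-0.1, -0.2, 0.2]
width: 0.697
finger_force: 0.0
```

Request:
{"api": "arm_command", "payload": {
  "increments": [
    {"x":0.2,"y":0.02,"z":-0.17,"ax":0,"ay":0,"az":0,"grip":0.4},
    {"x":0.4,"y":0.04,"z":-0.34,"ax":0,"ay":0,"az":0,"grip":0.4},
    {"x":0.6,"y":0.07,"z":-0.5,"ax":0,"ay":0,"az":0,"grip":0.4},
    {"x":0.72,"y":0.08,"z":-0.61,"ax":0,"ay":0,"az":0,"grip":0.4},
    {"x":0.72,"y":0.08,"z":-0.61,"ax":0,"ay":0,"az":0,"grip":0.4},
    {"x":0.72,"y":0.08,"z":-0.61,"ax":0,"ay":0,"az":0,"grip":0.4}
  ]
}}

```text
time_s: 14.95
eef_pos: [571.8, -203.6, 38.5]
eef_rot: [-180.0, -50.0, 6.4]
wrist_force: [0.4, -0.1, -0.6]
width: 0.698
finger_force: 0.0
```

Request:
{"api": "arm_command", "payload": {
  "increments": [
    {"x":0,"y":0,"z":0,"ax":0,"ay":0,"az":0,"grip":0.1},
    {"x":0,"y":0,"z":0,"ax":0,"ay":0,"az":0,"grip":-0.1},
    {"x":0,"y":0,"z":0,"ax":0,"ay":0,"az":0,"grip":-0.4},
    {"x":0,"y":0,"z":0,"ax":0,"ay":0,"az":0,"grip":-0.4},
    {"x":0,"y":0,"z":0,"ax":0,"ay":0,"az":0,"grip":-0.4},
    {"x":0,"y":0,"z":0,"ax":0,"ay":0,"az":0,"grip":-0.4}
  ],
  "newtons": 45
}}

```text
time_s: 15.7
eef_pos: [572.1, -203.8, 38.9]
eef_rot: [-180.0, -50.0, 6.4]
wrist_force: [-5.7, -1.9, 8.3]
width: 0.43
finger_force: 44.2
```

Request:
{"api": "arm_command", "payload": {
  "increments": [
    {"x":0,"y":0,"z":0.05,"ax":0,"ay":0,"az":0,"grip":-0.4},
    {"x":0,"y":0,"z":0.2,"ax":0,"ay":0,"az":0,"grip":-0.4},
    {"x":0,"y":0,"z":0.5,"ax":0,"ay":0,"az":0,"grip":-0.4},
    {"x":0,"y":0,"z":0.9,"ax":0,"ay":0,"az":0,"grip":-0.4},
    {"x":0,"y":0,"z":0.9,"ax":0,"ay":0,"az":0,"grip":-0.4},
    {"x":0,"y":0,"z":0.9,"ax":0,"ay":0,"az":0,"grip":-0.4}
  ]
}}

```text
time_s: 16.45
eef_pos: [571.9, -203.3, 128.0]
eef_rot: [-180.0, -49.9, 6.5]
wrist_force: [0.2, -0.2, -6.1]
width: 0.433
finger_force: 46.0
```

Run:
```python
from m import *
s=observe();print(s['eef_pos'],s['wrist_force'],s['moment'],s['joints'])
cyl([('body',[578,-203],(105,143),19),('low',[578,-203],(101,118),19),('high',[578,-203],(125,141),19),('knob',[578,-203],(155,166),14)])
a,_=get_image('scene');cv2.imwrite('pics/w5.png',cv2.convertScaleAbs(cv2.resize(a[120:290,70:280],(800,600),interpolation=2),alpha=1.5))
```

```text
[ 571.94119037 -203.32545676  128.00094098] [ 0.18833393 -0.15683053 -6.11803095] [-0.10957323  1.01090085  0.02829249] [-42.11078891  36.10071942 135.80461329 125.5956918   44.88488435
 -81.39291334]
body 477 [ 577.3 -203.2] 1.57 143.0
low 142 [ 577.3 -203. ] 0.69 117.7
high 218 [ 577.6 -203.1] 1.61 140.9
knob 168 [ 576.2 -203.3] 3.27 166.0
```

View pics/w5.png

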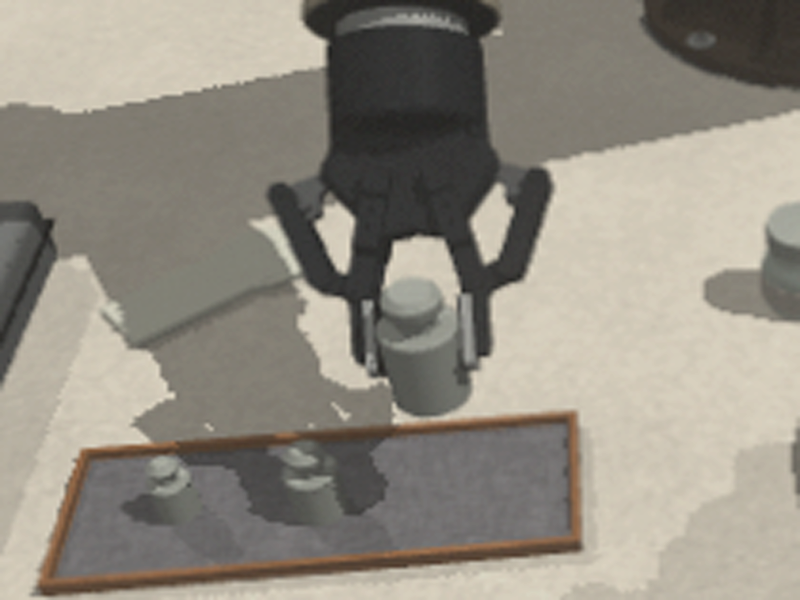

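w500 is held upright and centred, at about 93 mm above the table, and w200 and w100 stand on the tray. I carry it to the approach point behind the scale, yawing back on the way.

Request:
{"api": "arm_command", "payload": {
  "increments": [
    {"x":-0.05,"y":0.2,"z":0.25,"ax":0,"ay":0,"az":0.08,"grip":-0.4},
    {"x":-0.1,"y":0.4,"z":0.5,"ax":0,"ay":0,"az":0.16,"grip":-0.4},
    {"x":-0.15,"y":0.6,"z":0.75,"ax":0,"ay":0,"az":0.24,"grip":-0.4},
    {"x":-0.2,"y":0.8,"z":0.75,"ax":0,"ay":0,"az":0.32,"grip":-0.4},
    {"x":-0.2,"y":1,"z":0.75,"ax":0,"ay":0,"az":0.4,"grip":-0.4},
    {"x":-0.2,"y":1,"z":0.75,"ax":0,"ay":0,"az":0.4,"grip":-0.4}
  ]
}}

```text
time_s: 17.3
eef_pos: [552.5, -103.1, 202.2]
eef_rot: [-179.8, -50.0, 42.4]
wrist_force: [1.2, -1.2, -4.5]
width: 0.431
finger_force: 46.7
```

Request:
{"api": "arm_command", "payload": {
  "increments": [
    {"x":-0.05,"y":0.2,"z":0,"ax":0,"ay":0,"az":0.08,"grip":-0.4},
    {"x":-0.1,"y":0.4,"z":0,"ax":0,"ay":0,"az":0.16,"grip":-0.4},
    {"x":-0.15,"y":0.6,"z":0,"ax":0,"ay":0,"az":0.24,"grip":-0.4},
    {"x":-0.19,"y":0.8,"z":0,"ax":0,"ay":0,"az":0.32,"grip":-0.4},
    {"x":-0.19,"y":1,"z":0,"ax":0,"ay":0,"az":0.4,"grip":-0.4},
    {"x":-0.19,"y":1,"z":0,"ax":0,"ay":0,"az":0.4,"grip":-0.4},
    {"x":-0.19,"y":1,"z":0,"ax":0,"ay":0,"az":0.4,"grip":-0.4}
  ]
}}

```text
time_s: 18.18
eef_pos: [533.1, -3.4, 202.8]
eef_rot: [-179.9, -50.0, 78.2]
wrist_force: [0.9, -1.2, -6.0]
width: 0.425
finger_force: 47.0
```

Request:
{"api": "arm_command", "payload": {
  "increments": [
    {"x":0,"y":0.3,"z":-0.15,"ax":0,"ay":0,"az":0,"grip":-0.4},
    {"x":0,"y":0.65,"z":-0.35,"ax":0,"ay":0,"az":0,"grip":-0.4},
    {"x":0,"y":1,"z":-0.43,"ax":0,"ay":0,"az":0,"grip":-0.4},
    {"x":0,"y":1,"z":-0.43,"ax":0,"ay":0,"az":0,"grip":-0.4},
    {"x":0,"y":1,"z":-0.43,"ax":0,"ay":0,"az":0,"grip":-0.4}
  ]
}}

```text
time_s: 18.8
eef_pos: [533.3, 95.9, 160.3]
eef_rot: [-180.0, -50.0, 78.3]
wrist_force: [0.5, -0.5, -3.7]
width: 0.431
finger_force: 47.2
```

Run:
```python
from m import *
s=observe();print(s['eef_pos'],s['eef_rot'],s['wrist_force'],s['joints'])
p=s['eef_pos'];c=[p[0]+1.2,p[1]+6]
cyl([('body',c,(130,168),19),('low',c,(128,145),19),('high',c,(150,170),19)])
```

```text
[533.29648893  95.94375376 160.30225859] [-179.96793458  -49.95694416   78.31322361] [ 0.48498874 -0.53440338 -3.73517358] [-22.81180512  35.50487687 119.28404511  61.47710504  58.73980826
 -60.70717242]
body 141 [534.3 100.6] 1.07 168.0
low 106 [534.1 101. ] 0.67 144.5
high 60 [536.6  97.8] 1.53 169.9
```

Request:
{"api": "arm_command", "payload": {
  "increments": [
    {"x":0.06,"y":0.3,"z":0,"ax":0,"ay":0,"az":0,"grip":-0.4},
    {"x":0.12,"y":0.6,"z":0,"ax":0,"ay":0,"az":0,"grip":-0.4},
    {"x":0.17,"y":0.85,"z":0,"ax":0,"ay":0,"az":0,"grip":-0.4},
    {"x":0.19,"y":0.98,"z":0,"ax":0,"ay":0,"az":0,"grip":-0.4},
    {"x":0.19,"y":0.98,"z":0,"ax":0,"ay":0,"az":0,"grip":-0.4}
  ]
}}

```text
time_s: 19.48
eef_pos: [552.3, 194.5, 160.4]
eef_rot: [180.0, -50.0, 78.5]
wrist_force: [-0.8, -0.2, -5.0]
width: 0.427
finger_force: 47.2
```

Request:
{"api": "arm_command", "payload": {
  "increments": [
    {"x":0.03,"y":0.1,"z":0,"ax":0,"ay":0,"az":0,"grip":-0.4},
    {"x":0.03,"y":0.16,"z":0,"ax":0,"ay":0,"az":0,"grip":-0.4},
    {"x":0.03,"y":0.16,"z":-0.04,"ax":0,"ay":0,"az":0,"grip":-0.4},
    {"x":0.03,"y":0.16,"z":-0.08,"ax":0,"ay":0,"az":0,"grip":-0.4},
    {"x":0.03,"y":0.16,"z":-0.1,"ax":0,"ay":0,"az":0,"grip":-0.4},
    {"x":0.03,"y":0.16,"z":-0.1,"ax":0,"ay":0,"az":0,"grip":-0.4}
  ]
}}

```text
time_s: 20.23
eef_pos: [555.2, 210.5, 150.0]
eef_rot: [-179.9, -50.0, 78.4]
wrist_force: [-0.4, 0.6, -4.7]
width: 0.434
finger_force: 47.4
```

Run:
```python
from m import *
s=observe();print(s['eef_pos'],s['eef_rot'],s['wrist_force'],s['joints'])
c=[556,216]
cyl([('body',c,(120,160),19),('low',c,(120,135),19)])
a,_=get_image('scene');cv2.imwrite('pics/p5.png',cv2.convertScaleAbs(cv2.resize(a[140:270,330:480],(690,598),interpolation=2),alpha=1.5))
```

```text
[555.19557596 210.46290009 150.03083718] [-179.92809275  -49.96762402   78.38085517] [-0.37504582  0.61554437 -4.70607839] [ -9.61122327  36.48669831 119.90509293  72.98616228  53.15677878
 -59.92990021]
body 137 [557. 215.] 0.89 159.9
low 93 [556.9 215. ] 0.64 134.5
```

View pics/p5.png

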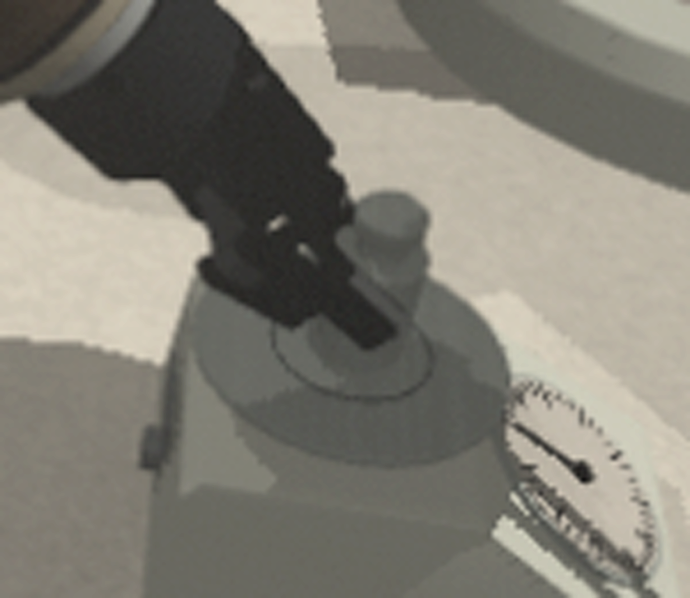

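w500 is upright over the ring, with its bottom about 3 mm above the pan. I lower slowly, watching the force.

Request:
{"api": "arm_command", "payload": {
  "increments": [
    {"x":0,"y":0,"z":-0.01,"ax":0,"ay":0,"az":0,"grip":-0.4},
    {"x":0,"y":0,"z":-0.02,"ax":0,"ay":0,"az":0,"grip":-0.4},
    {"x":0,"y":0,"z":-0.03,"ax":0,"ay":0,"az":0,"grip":-0.4},
    {"x":0,"y":0,"z":-0.04,"ax":0,"ay":0,"az":0,"grip":-0.4},
    {"x":0,"y":0,"z":-0.05,"ax":0,"ay":0,"az":0,"grip":-0.4},
    {"x":0,"y":0,"z":-0.05,"ax":0,"ay":0,"az":0,"grip":-0.4},
    {"x":0,"y":0,"z":-0.05,"ax":0,"ay":0,"az":0,"grip":-0.4}
  ]
}}

```text
time_s: 21.2
eef_pos: [555.3, 210.6, 145.4]
eef_rot: [-180.0, -50.0, 78.4]
wrist_force: [-0.2, 0.5, -3.5]
width: 0.43
finger_force: 47.4
```

Request:
{"api": "arm_command", "payload": {
  "increments": [
    {"x":0,"y":0,"z":-0.01,"ax":0,"ay":0,"az":0,"grip":-0.4},
    {"x":0,"y":0,"z":-0.02,"ax":0,"ay":0,"az":0,"grip":-0.4},
    {"x":0,"y":0,"z":-0.02,"ax":0,"ay":0,"az":0,"grip":-0.4},
    {"x":0,"y":0,"z":-0.02,"ax":0,"ay":0,"az":0,"grip":-0.4}
  ]
}}

```text
time_s: 21.7
eef_pos: [555.2, 210.6, 143.3]
eef_rot: [-180.0, -50.0, 78.4]
wrist_force: [0.0, -1.3, -0.9]
width: 0.428
finger_force: 47.4
```

Run:
```python
from m import *
f=[]
for i in range(5):
    s=observe();f.append(s['wrist_force']);get_image('scene')
print(s['eef_pos'],np.mean(f,0))
```

```text
[555.25178791 210.62699194 143.34542965] [-0.64229627 -0.95816429 -0.90393196]
```

Request:
{"api": "arm_command", "payload": {
  "increments": [
    {"x":0,"y":0,"z":-0.01,"ax":0,"ay":0,"az":0,"grip":-0.4},
    {"x":0,"y":0,"z":-0.01,"ax":0,"ay":0,"az":0,"grip":-0.4},
    {"x":0,"y":0,"z":-0.01,"ax":0,"ay":0,"az":0,"grip":-0.4}
  ],
  "newtons": 20
}}

```text
time_s: 22.32
eef_pos: [555.3, 210.6, 142.3]
eef_rot: [-180.0, -50.0, 78.4]
wrist_force: [-1.2, -1.0, -0.7]
width: 0.431
finger_force: 47.4
```

Request:
{"api": "arm_command", "payload": {
  "increments": [
    {"x":0,"y":0,"z":0,"ax":0,"ay":0,"az":0,"grip":0},
    {"x":0,"y":0,"z":0,"ax":0,"ay":0,"az":0,"grip":0.2},
    {"x":0,"y":0,"z":0,"ax":0,"ay":0,"az":0,"grip":0.35},
    {"x":0,"y":0,"z":0,"ax":0,"ay":0,"az":0,"grip":0.35},
    {"x":0,"y":0,"z":0,"ax":0,"ay":0,"az":0,"grip":0.35}
  ]
}}

```text
time_s: 22.95
eef_pos: [555.2, 210.6, 142.3]
eef_rot: [-180.0, -50.0, 78.4]
wrist_force: [-1.1, -0.2, -0.5]
width: 0.676
finger_force: 0.0
```

Released. I'll back straight out along −d with a slight rise, then move away.

Request:
{"api": "arm_command", "payload": {
  "increments": [
    {"x":-0.03,"y":-0.15,"z":0.03,"ax":0,"ay":0,"az":0,"grip":0.35},
    {"x":-0.08,"y":-0.4,"z":0.06,"ax":0,"ay":0,"az":0,"grip":0.35},
    {"x":-0.14,"y":-0.7,"z":0.08,"ax":0,"ay":0,"az":0,"grip":0.35},
    {"x":-0.2,"y":-1,"z":0.1,"ax":0,"ay":0,"az":0,"grip":0.35},
    {"x":-0.2,"y":-1,"z":0.1,"ax":0,"ay":0,"az":0,"grip":0.35}
  ]
}}

```text
time_s: 23.58
eef_pos: [535.5, 108.1, 152.5]
eef_rot: [180.0, -49.9, 78.3]
wrist_force: [0.2, -0.3, -0.2]
width: 0.671
finger_force: 0.0
```

Request:
{"api": "arm_command", "payload": {
  "increments": [
    {"x":0,"y":-0.4,"z":0.3,"ax":0,"ay":0,"az":0,"grip":0.35},
    {"x":0,"y":-0.9,"z":0.6,"ax":0,"ay":0,"az":0,"grip":0.35},
    {"x":0,"y":-1,"z":0.8,"ax":0,"ay":0,"az":0,"grip":0.35},
    {"x":0,"y":-1,"z":0.8,"ax":0,"ay":0,"az":0,"grip":0.35},
    {"x":0,"y":-1,"z":0.8,"ax":0,"ay":0,"az":0,"grip":0.35},
    {"x":0,"y":-1,"z":0.8,"ax":0,"ay":0,"az":0,"grip":0.35}
  ]
}}

```text
time_s: 24.32
eef_pos: [534.7, 11.6, 231.6]
eef_rot: [-179.8, -50.0, 78.4]
wrist_force: [0.5, -0.1, 0.1]
width: 0.674
finger_force: 0.0
```

Run:
```python
from m import *
s=observe();print(s['eef_pos'],s['wrist_force'],s['time_s'])
c=[556,216]
cyl([('low',c,(115,130),19),('high',c,(140,156),19),('knob',c,(165,185),14),('w200',[582,-275],(12,34),14),('jar',[398,-16],(40,58),27)])
```

```text
[534.71871509  11.58488774 231.58045765] [ 0.47816222 -0.09246087  0.12158083] 24.325
low 133 [556.7 215.1] 0.73 129.9
high 166 [556.5 215.1] 0.83 156.0
knob 177 [555.6 216. ] 3.08 180.7
w200 115 [ 582.1 -274.7] 0.52 33.9
jar 110 [390.7 -15.4] 1.14 57.7
```

w500 stands upright at (556.6,215), against a ring centre of (556.3,216), and w200 is upright on the tray. I'm handing in.

```bash
python3 -c "
from bench import *
print(job_done())"
```

```text
the job is handed in; nothing more can be done
None
```

The job is handed in: the 200 g weight stands upright on the middle of the tray, and the 500 g weight was lowered gently and released upright inside the pan's ring, about 1 mm from its centre by measurement; no verdict was returned.

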